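# Lock a turned brush handle in the hand-cranked cam clamp

### The arm

A 6-joint arm with a two-finger parallel gripper is mounted at the origin on the work surface. World frame = base frame: x ahead of the robot, y to its left, z up, the work surface at z = 0. Lengths are in m, angles in rad, forces in N, time in s.
With the tool pointing down it reaches from about 0.375 to 0.9 m from the base axis. Payload 3.1 kg.
Tool frame: the origin (TCP) lies midway between the tips of the shut fingers; the grasp point (between the pads) lies 19 mm behind it (manip.hold_point_z is the distance from the TCP to the grasp point, in m); x points along the fingers, y is the direction in which the jaws open and shut, and the axes are right-handed (so a half turn about x gives the same grasp; the last joint's range is limited). The gripper opens to 85 mm and grips with 20 to 120 N. Pads are 22 mm wide; open, the fingers measure 114 mm over their backs; the gripper's body (76 mm by 85 mm) begins 54 mm behind the grasp point. The pads swing forward as they close: fully open they stand 13 mm farther back than shut.
Start: joints at [-1.343, 0.527, 1.433, -0, 1.181, -0.178], TCP at [0.247, -0.574, 0.231] pointing down, gripper open.
Joint ranges: [-3.08, 3.08], [-0.75, 2.2], [0.22, 2.44], [-1.43, 4.57], [0, 2.65], [-2.85, 2.85]. Speed limits (rad/s): [2.79, 2.79, 3.14, 3.14, 3.14, 3.14].

### API

Orientations are given as a unit quaternion [x, y, z, w].
In Python, from station import manip, snapshot gives the robot as it stands.
- The arm moves only by the tool play_rows, never from a script. Its argument "series" is a list of rows, each a list of 4 numbers: the shift along the tool's x, y, z in m, then the turn about the tool's x in degrees. In form: [[tx, ty, tz, spin], ...]. A call has 1 to 20 rows; each row is the pose to reach, as a shift and turn from the pose measured when the call began, along the tool's axes at that moment; what a row does not reach only later rows make up. A row lasts 1/10 s, in which the tool goes at most 50 mm and 8.59 degrees, less where a joint would pass 70% of its speed; a pose out of reach is approached as far as the arm can. A call with a gripper value outside its range is refused whole. "claw" is the opening in per cent of the stroke, from 0 (shut) to 100 (fully open), set as the call begins (left out, the last holds). The fingers move at their own pace and stop on an object; "force" is the grip in N (left out, the last holds). Time passes only in rows, so rows that repeat a pose let the fingers close. It gives the time, the measured TCP pose, the force and the opening at its end, in the units of the state.
- manip.sense(): the state, without advancing time (a new reading comes with each control period).
- snapshot(name): name is "scene" or "top" or "wrist"; returns a dict with "image" (420x560x3 uint8, blue, green, red), "depth" (420x560 float32, m along the optical axis (not along the pixel's ray), 0 where there is no reading), "fov_y" (degrees; the focal length in pixels is half the picture's height over the tangent of half this angle, whatever the lens; pixels are square), "cx", "cy" (the principal point, pixels), "R" (3x3) and "t" (3): a world point X has camera coordinates R X + t. Camera axes: x right, y down, z forward; pixel columns grow to the right and rows downward; lengths in m; the calibration is good to about 2 mm. A picture is of the moment at which its call begins.
- manip.sign_off(): hands the job in, once; it reports no verdict.
The state is a dict: "t": time; "q": joint angles; "qd": joint speeds; "tau": joint torques, N m; "tcp_pos": TCP position; "tool_rot": TCP orientation; "force": force on the tool from outside, world axes, zero at the start; "ft_torque": the same for the moment, N m; "finger_gap": opening from 0.0 (shut) to 1.0 (fully open).
Only numpy, scipy, OpenCV 4.12 (cv2) and the standard library are available. Lean on these libraries where they do the work, as an engineer would, in place of code of your own. Each camera call takes 0.05 s, during which the arm holds its last target.

### The job

Take the waisted wooden brush handle from the rack and set it upright, foot down, fully home in the socket of the cam clamp, and let go of it. Then crank the clamp clockwise by its upright wooden grip until the follower has gone over the cam's nose and rests in the flat dwell, without forcing the cam against its stop, so that the handle stays locked when you let go. Do not disturb the other things.

Things in the scene. Friction and masses are not known exactly. Their poses are not given: they have to be found in the camera images.
- fixture: The cam clamp: grey base plate 120 x 210 x 14 mm, bolted down. Origin: on the crank shaft's axis at table level; z up, y from the shaft towards the clamping end. In this frame: shaft at (0, 0), ram and jaw slide along +y, socket at y = 89 mm, steel anvil behind it (near face y = 100 mm, top 58 mm high). Only the crank stands higher than 58 mm.
- socket (a point): Centre of the mouth of the clamp's round socket, 32 mm above the table; hole 23 mm across, 18 mm deep with a solid floor (14 mm above the table), chamfered. Axes as the fixture's.
- follower (a point): Top centre (40 mm high) of the follower, a steel plate 60 x 8 x 20 mm that slides along the fixture's y, sprung against the cam. Its y in the fixture frame: 22 mm on the cam's round back (clamp open), 34.1 mm at rest in the flat dwell, about 35.5 mm on the nose before it. Springs push it back with 18 N (open) to about 60 N (clamped).
- jaw: Dark steel jaw block 34 x 20 x 18 mm, 37 to 55 mm above the table, sprung on the ram's front; its face presses the handle against the anvil. Its origin is not on it: it lies on the shaft axis when open and shifts along y with the jaw. Open, its face is at y = 71 mm in the fixture frame.
- crank (a joint): Crank angle, rad: 0 with its arm along the fixture's +x, growing CLOCKWISE seen from above: the grip's centre lies at 60 mm * (cos q, -sin q) from the shaft in the fixture frame. Starts at -0.2 to 0.3. The cam is clamped on the shaft at an unknown angle: the middle of its flat meets the follower at some q between 1.75 and 3.15; the first nose comes 0.36 rad before that.
- grip: The crank's wooden grip: upright cylinder 22 mm in diameter, 48 mm tall, turning freely on its pin, so it can be held without turning the hand. Origin: centre of its underside, 63 mm above the table.
- grip_mid (a point): Point on the grip's axis 93 mm above the table, a good height to hold; the grip's top is at 111 mm. Load felt here turning clockwise: none at first, then over about 1 rad up to about 11 N against you, fading to none at the first nose; past it the crank is drawn forward into the flat, where it stays by itself. Soon after the flat the cam meets its stop. Let go before the nose, it springs back.
- stop: The clamp's stop: dark steel finger 32 x 8 x 8 mm on a post, 40 to 48 mm above the table, reaching over the cam. A pin on the cam meets it 0.18 rad past the middle of the flat; pushing on there with about 20 N at the grip (50 N at the stop) overloads it. Origin: on the shaft axis at table level; x along the finger.
- rack: Dark wood block 230 (x) x 60 (y) x 32 mm with three round holes 23 mm across, 26 mm deep, at x = -75, 0, 75 mm. Origin: centre of its underside.
- handle: The brush handle to clamp: turned wood, 106 mm tall, the only waisted one. Foot 20 mm in diameter for the lowest 50 mm (2 mm chamfer), waist 13 mm in diameter from 62 to 90 mm above its foot, bulb 19 mm in diameter above. 40 to 85 g. Origin: centre of its underside; z along it, up. Stands in one of the rack's holes, 6 mm above the table.
- dowel: Bystander in the rack: straight wooden cylinder, 20 mm in diameter, 120 mm tall. Origin: centre of its underside.
- plug: Bystander in the rack: short wooden piece with a pointed top, 20 mm in diameter, 66 mm tall. Origin: centre of its underside.
- dish: Bystander: white bowl, 100 mm across, 35 mm tall. Origin: centre of its underside.
- jar: Bystander: amber glass jar with steel cap, 60 mm across, 85 mm tall. Origin: centre of its underside.
- brushpot: Bystander: blue ceramic cup, 84 mm across, 110 mm tall. Origin: centre of its underside.
- mallet: Bystander: wooden mallet lying on the table. Origin: under the middle of its length.
- sandblock: Bystander: cork sanding block 90 x 45 x 28 mm. Origin: centre of its underside.
Mind the look-alikes: they are no part of the job. Leave any black or purple look-alike of the handle alone.

How it is judged:
By the outcome, as a careful person would: the job done as asked, in the order asked, and still so for the second after the job is handed in, with the robot touching nothing.
It also fails if it takes over 61 s, if anything falls off the work surface, if the arm or the gripper's body presses on something with over 40 N, if the wrist force passes 120 N, or if a joint passes its speed limit or range.

## Working session

There is one attempt and no reset: what is moved stays moved. The work goes in short steps, Python scripts to look and compute and a tool call to move; the robot and the scene stay as the last step left them, time stands still between calls to the robot, and variables do not carry over. Pictures are saved under pics/ and viewed, and the job is handed in when it is done.

Besides the shell and the picture viewer there is one more tool, called as a command line: name --pt "numbers of a row" for each row, then --argument value for the rest. play_rows: Moves the arm, as the interface text tells. Its arguments: {"type":"object","properties":{"series":{"type":"array","items":{"type":"array","items":{"type":"number"}}},"claw":{"type":"number"},"force":{"type":"number"}},"required":["series"]}

```bash
ls; mkdir -p pics
cat > h.py <<'E'
import numpy as np, cv2, pickle
from station import manip, snapshot
def snap(n,f):
    s=snapshot(n); cv2.imwrite('pics/%s.png'%f,s['image']); pickle.dump(s,open('pics/%s.pkl'%f,'wb')); return s
def load(f): return pickle.load(open('pics/%s.pkl'%f,'rb'))
def foc(s): return 210/np.tan(np.radians(s['fov_y'])/2)
def cloud(s):
    f=foc(s); d=s['depth']; v,u=np.mgrid[:420,:560]
    P=np.stack([(u-s['cx'])/f*d,(v-s['cy'])/f*d,d],-1)
    W=(P-s['t'])@np.array(s['R']); W[d==0]=np.nan; return W
def proj(s,X):
    c=np.array(s['R'])@np.array(X)+s['t']; f=foc(s); return f*c[0]/c[2]+s['cx'],f*c[1]/c[2]+s['cy']
E
python3 - <<'E'
from h import *
print(manip.sense(), manip.hold_point_z, [a for a in dir(manip) if a[0]!='_'])
for n in ['scene','top']:
    s=snap(n,n+'0'); print(n,s['fov_y'],s['cx'],s['cy'],np.round(s['R'],3).tolist(),np.round(s['t'],3), s['depth'].min(),s['depth'].max(),[k for k in s])
E
```

```text
pics
{'t': 0.0, 'q': array([-1.34250490e+00,  5.28425042e-01,  1.43392385e+00, -1.50741811e-05,
        1.18140122e+00, -1.78527692e-01]), 'qd': array([ 0.00129174, -0.00037318, -0.00143828,  0.00042354,  0.00024554,
       -0.00064583]), 'tau': array([ 5.53967184e-04, -4.42350590e+01, -1.78022951e+01, -3.35221857e-04,
        8.23010691e-03, -6.04834284e-06]), 'tcp_pos': array([ 0.24714636, -0.57326716,  0.23035204]), 'tool_rot': array([-0.692504  , -0.14360679,  0.69255181, -0.14208196]), 'force': array([ 0.47544021, -0.30223234,  0.40165737]), 'ft_torque': array([-0.03461614,  0.01740256, -0.00342438]), 'finger_gap': 0.9997674497284482} 0.0187 ['PlanningError', 'hold_point_z', 'sense', 'sign_off']
scene 49.27574600330684 286.14025653924233 204.58822414766712 [[0.769, 0.639, 0.002], [0.438, -0.524, -0.731], [-0.466, 0.563, -0.683]] [-0.442 -0.173  1.718] 0.0 3.9999774 ['image', 'depth', 'fov_y', 'cx', 'cy', 'R', 't']
top 57.323237734830464 283.9722932965456 206.48087198451955 [[0.011, -1.0, -0.021], [-0.987, -0.008, -0.158], [0.158, 0.023, -0.987]] [0.015 0.572 1.094] 0.0 2.182651 ['image', 'depth', 'fov_y', 'cx', 'cy', 'R', 't']
```

View pics/top0.png

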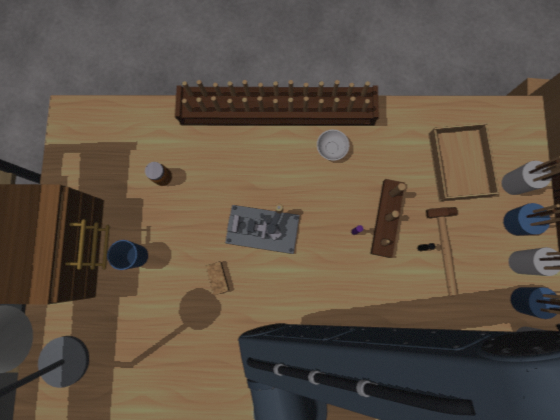

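View pics/scene0.png

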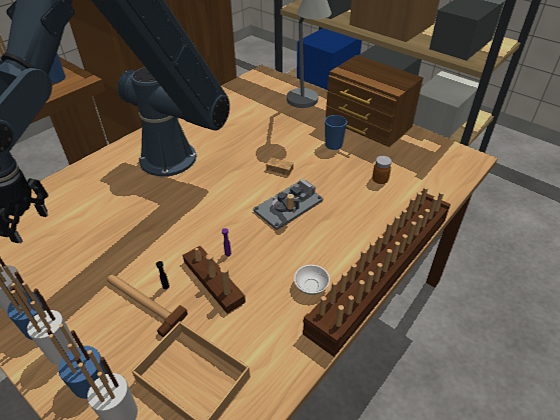

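Run:
```python
from h import *
t=load('top0')['image'];s=load('scene0')['image']
def up(im,x0,x1,y0,y1,k): return cv2.resize(im[y0:y1,x0:x1],None,fx=k,fy=k,interpolation=cv2.INTER_CUBIC)
a=up(t,220,310,195,265,4.4);b=up(t,345,445,170,265,4)
c=up(s,245,335,170,235,4.4);d=up(s,150,250,225,315,4)
H=np.zeros((600,800,3),np.uint8)
def put(i,y,x): 
    i=i[:300,:400];H[y:y+i.shape[0],x:x+i.shape[1]]=i
put(a,0,0);put(cv2.resize(b,(310,295)),0,400);put(c,300,0);put(cv2.resize(d,(330,297)),300,400)
cv2.imwrite('pics/z0.png',H)
W=cloud(load('top0'))
# heights
for (u,v) in [(402,188),(396,214),(387,240),(358,231),(278,209),(262,229),(333,146),(217,277)]:
    print(u,v,np.round(W[v-1:v+2,u-1:u+2].reshape(-1,3)[4],3))
```

```text
402 188 [ 0.614 -0.307  0.124]
396 214 [ 0.543 -0.292  0.11 ]
387 240 [ 0.474 -0.274  0.071]
358 231 [ 0.496 -0.188  0.099]
278 209 [0.555 0.036 0.109]
262 229 [0.505 0.085 0.038]
333 146 [ 0.772 -0.13   0.007]
217 277 [0.364 0.215 0.031]
```

View pics/z0.png

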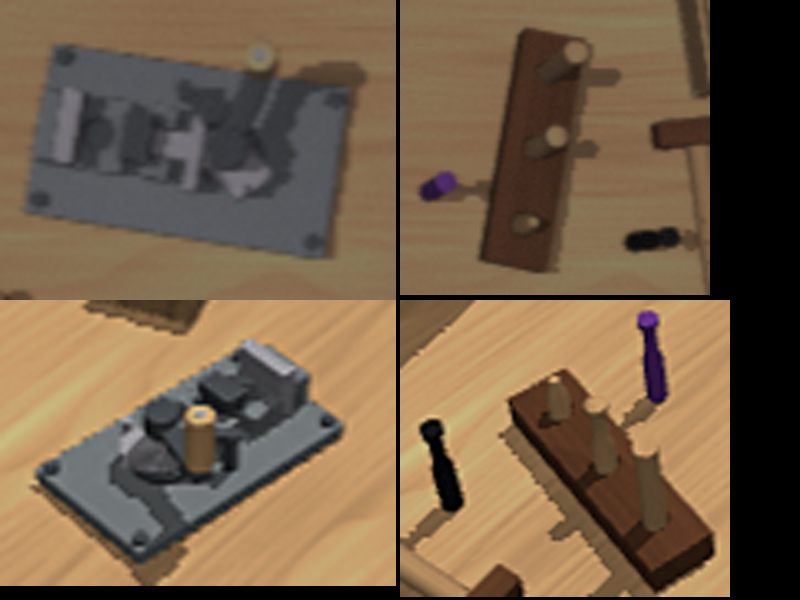

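```bash
cat >> h.py <<'E'
from scipy.spatial.transform import Rotation as Ro
def tool():
    s=manip.sense(); return np.array(s['tcp_pos']),Ro.from_quat(s['tool_rot']).as_matrix()
def goto(target,yaw=None):
    """print total row to bring TCP to target (world), tool y to yaw (world deg, mod 180)"""
    p,R=tool(); d=R.T@(np.array(target)-p); spin=0
    if yaw is not None:
        y=R[:,1]; cur=np.degrees(np.arctan2(y[1],y[0])); dy=(yaw-cur+90)%180-90; spin=-dy  # tool x down
    print('row',np.round(d,4),round(spin,2),'cur yaw',np.round(np.degrees(np.arctan2(R[1,1],R[0,1])),2),'x axis',np.round(R[:,0],4))
E
python3 - <<'E'
from h import *
W=cloud(load('top0'))
z=W[...,2]
def rect(m,name):
    pts=W[m][:,:2].astype(np.float32)
    (c,sz,a)=cv2.minAreaRect(pts); print(name,m.sum(),c,sz,a, cv2.boxPoints((c,sz,a)).round(4).tolist())
x,y=W[...,0],W[...,1]
import warnings
rect((x>.4)&(x<.6)&(y>-.06)&(y<.17)&(z>.009)&(z<.02),'plate')
rect((x>.4)&(x<.7)&(y>-.4)&(y<-.22)&(z>.024)&(z<.04),'rack')
def top(m,n): print(n,m.sum(),W[m].mean(0).round(4), W[m].min(0).round(4),W[m].max(0).round(4))
def near(a,b,r): return (x-a)**2+(y-b)**2<r*r
top(near(.614,-.307,.03)&(z>.115),'dowel')
top(near(.543,-.292,.03)&(z>.105),'handle')
top(near(.555,.036,.03)&(z>.1),'grip')
top((x>.4)&(x<.62)&(y>.1)&(y<.17)&(z>.05),'anvil')
goto([.543,-.292,.25],0)
print(np.round(tool()[1],3))
print(proj(load('scene0'),[.55,.036,.111]),proj(load('scene0'),[.543,-.292,.11]))
E
```

```text
plate 1608 (0.5080877542495728, 0.08098162710666656) (0.19287309050559998, 0.12006983160972595) 81.8504409790039 [[0.4350000023841858, -0.006000000052154064], [0.5537999868392944, -0.023000000044703484], [0.5812000036239624, 0.1678999960422516], [0.46230000257492065, 0.1850000023841858]]
rack 1370 (0.5375970602035522, -0.327378511428833) (0.14215922355651855, 0.23114679753780365) 79.44225311279297 [[0.41100001335144043, -0.37610000371932983], [0.6381999850273132, -0.41839998960494995], [0.6642000079154968, -0.27869999408721924], [0.43700000643730164, -0.2363000065088272]]
dowel 50 [ 0.6179 -0.3022  0.1235] [ 0.6095 -0.3135  0.1151] [ 0.6281 -0.2932  0.1269]
handle 29 [ 0.5451 -0.2883  0.1084] [ 0.5379 -0.2954  0.105 ] [ 0.5519 -0.281   0.1134]
grip 49 [0.5593 0.0351 0.1091] [0.5501 0.0251 0.1015] [0.569  0.0447 0.1163]
anvil 151 [0.5176 0.1405 0.0554] [0.4968 0.1082 0.0503] [0.5445 0.1695 0.0607]
row [-0.0192 -0.1414 -0.383 ] -66.69 cur yaw -66.69 x axis [-5.0e-04  1.9e-03 -1.0e+00]
[[-0.     0.396 -0.918]
 [ 0.002 -0.918 -0.396]
 [-1.    -0.002 -0.   ]]
(np.float64(287.61870226691775), np.float64(193.93147247354005)) (np.float64(207.46183991055005), np.float64(255.7377772978284))
```

Run:
```python
from h import *
goto([.545,-.289,.26],79.5)
```

```text
row [-0.0292 -0.1434 -0.3861] 33.81 cur yaw -66.69 x axis [-5.0e-04  1.9e-03 -1.0e+00]
```

play_rows --pt "-0.002 -0.01 -0.027 2" --pt "-0.005 -0.024 -0.065 5" --pt "-0.008 -0.038 -0.103 9" --pt "-0.011 -0.053 -0.142 12.5" --pt "-0.014 -0.067 -0.18 16" --pt "-0.017 -0.081 -0.219 19.5" --pt "-0.02 -0.096 -0.258 23" --pt "-0.023 -0.11 -0.296 26.5" --pt "-0.026 -0.125 -0.335 29.5" --pt "-0.028 -0.136 -0.366 32" --pt "-0.029 -0.141 -0.38 33.3" --pt "-0.0292 -0.1434 -0.3861 33.8" --pt "-0.0292 -0.1434 -0.3861 33.8" --pt "-0.0292 -0.1434 -0.3861 33.8"

```text
t: 1.5
tcp_pos: [0.5443, -0.2894, 0.2597]
tool_rot: [-0.704, 0.064, 0.705, 0.065]
force: [-0.9, -0.3, -0.7]
finger_gap: 0.999
```

Run:
```python
from h import *
s=snap('wrist','w1'); print(s['fov_y'],s['cx'],s['cy'],np.round(s['R'],3).tolist(),np.round(-np.array(s['R']).T@s['t'],3)); print(manip.sense()['t'],tool()[0])
W=cloud(s);x,y,z=W[...,0],W[...,1],W[...,2]
m=((x-.545)**2+(y+.289)**2<.025**2)&(z>.1)&(z<.12); print(m.sum(),np.nanmean(W[m],0) if m.any() else 0)
```

```text
71.8552902241625 283.20850431157186 206.92339806759523 [[-0.182, -0.983, -0.001], [-0.93, 0.172, 0.326], [-0.32, 0.061, -0.945]] [ 0.625 -0.305  0.402]
1.55 [ 0.54417751 -0.2896964   0.25973769]
261 [ 0.5469879  -0.28938642  0.10892387]
```

View pics/w1.png

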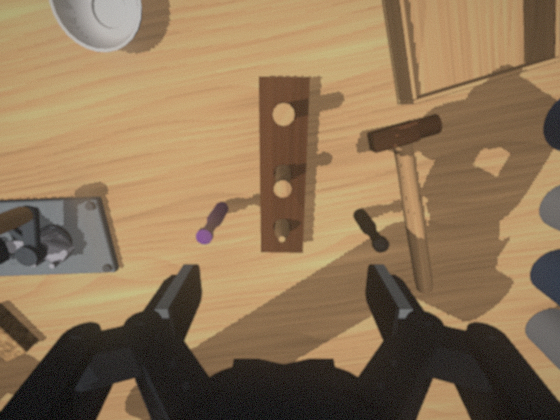

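```bash
cat >> h.py <<'E'
def onplane(s,u,v,zz):
    f=foc(s); d=np.array([(u-s['cx'])/f,(v-s['cy'])/f,1.]); R=np.array(s['R']); C=-R.T@np.array(s['t']); w=R.T@d
    return C+w*(zz-C[2])/w[2]
E
python3 - <<'E'
from h import *
s=load('w1'); W=cloud(s);x,y,z=W[...,0],W[...,1],W[...,2]
for n,a,b,zz in [('handle',.545,-.289,.112),('dowel',.618,-.302,.126)]:
    m=((x-a)**2+(y-b)**2<.02**2)&(z>zz-.006)&(z<zz+.006)
    v,u=np.nonzero(m); (cu,cv),r=cv2.minEnclosingCircle(np.stack([u,v],1).astype(np.float32)); print(n,m.sum(),cu,cv,r,onplane(s,cu,cv,zz), np.nanmean(z[m]))
    print(u.min(),u.max(),v.min(),v.max(),W[m][:,:2].min(0),W[m][:,:2].max(0))
m=(x>.4)&(x<.7)&(y>-.36)&(y<-.24)&(z>.028)&(z<.036)
m=cv2.morphologyEx(m.astype(np.uint8),cv2.MORPH_OPEN,np.ones((3,3)))>0
c,sz,a=cv2.minAreaRect(W[m][:,:2].astype(np.float32)); print(c,sz,a)
im=cv2.resize(s['image'][60:260,180:420],None,fx=3,fy=3,interpolation=cv2.INTER_CUBIC);cv2.imwrite('pics/z1.png',im)
E
```

```text
handle 243 282.3951110839844 187.8566436767578 8.86792278289795 [ 0.54725617 -0.28941378  0.112     ] 0.10932744247454299
274 291 180 196 [ 0.53708364 -0.29844175] [ 0.55493982 -0.28017751]
dowel 383 283.5 113.7272720336914 11.28391170501709 [ 0.61925117 -0.30391064  0.126     ] 0.12608535241288
273 294 103 125 [ 0.60957868 -0.31356374] [ 0.62884136 -0.29430771]
(0.5458078980445862, -0.28925833106040955) (0.06008034572005272, 0.23033301532268524) 78.65863037109375
```

View pics/z1.png

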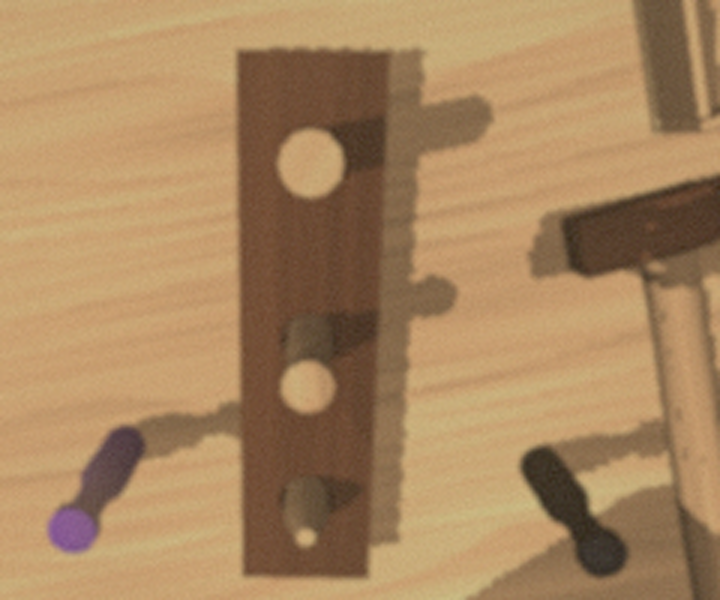

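Run:
```python
from h import *
goto([.546,-.2893,.063],78.7)
```

```text
row [ 0.1967 -0.0004 -0.0021] 0.75 cur yaw -100.55 x axis [-0.0013  0.0021 -1.    ]
```

play_rows --pt "0.015 -0.0004 -0.0021 0.7" --pt "0.045 -0.0004 -0.0021 0.7" --pt "0.085 -0.0004 -0.0021 0.7" --pt "0.12 -0.0004 -0.0021 0.7" --pt "0.15 -0.0004 -0.0021 0.7" --pt "0.175 -0.0004 -0.0021 0.7" --pt "0.19 -0.0004 -0.0021 0.7" --pt "0.196 -0.0004 -0.0021 0.7" --pt "0.1967 -0.0004 -0.0021 0.7" --pt "0.1967 -0.0004 -0.0021 0.7" --claw 45

```text
t: 2.55
tcp_pos: [0.5467, -0.2901, 0.0641]
tool_rot: [0.704, -0.069, -0.704, -0.07]
force: [1.2, -0.7, 0.5]
finger_gap: 0.448
```

Run:
```python
from h import *
s=snap('wrist','w2'); print(manip.sense()['t'],tool()[0])
s=snap('scene','s2')
cv2.imwrite('pics/z2.png',cv2.resize(s['image'][180:330,120:270],None,fx=4,fy=4,interpolation=cv2.INTER_CUBIC))
```

```text
2.6 [ 0.546816   -0.29006542  0.06434429]
```

View pics/w2.png

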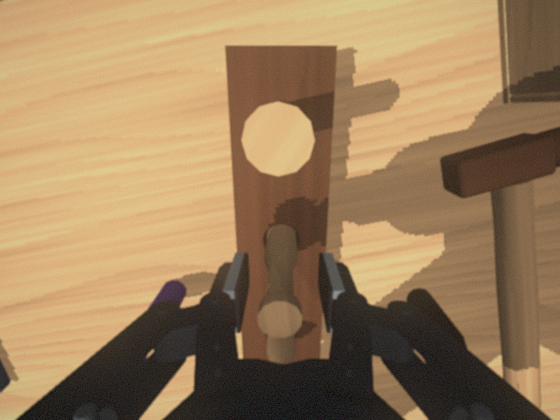

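View pics/z2.png

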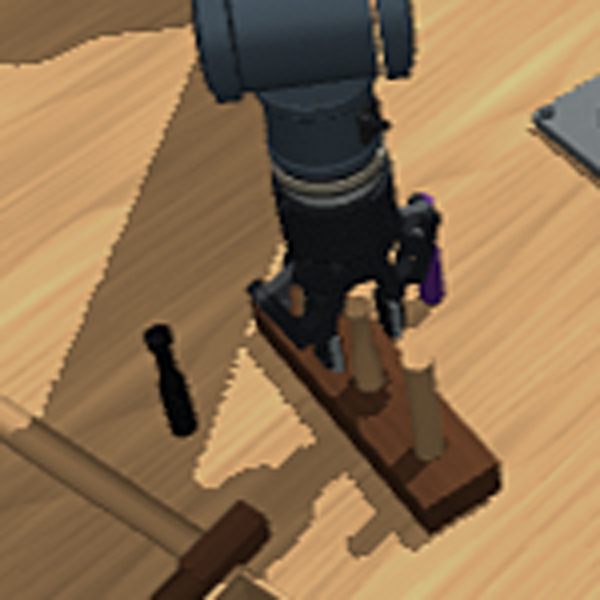

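play_rows --pt "0.001 0 0 0" --pt "0.001 0 0 0" --pt "0.001 0 0 0" --pt "0.001 0 0 0" --pt "0.001 0 0 0" --pt "0.001 0 0 0" --claw 0 --force 40

```text
t: 3.25
tcp_pos: [0.5476, -0.2903, 0.0646]
tool_rot: [0.705, -0.069, -0.703, -0.069]
force: [-0.0, 0.4, 5.2]
finger_gap: 0.18
```

Run:
```python
from h import *
print(manip.sense())
goto([.5467,-.2901,.20])
```

```text
{'t': 3.25, 'q': array([-6.68003145e-01,  7.38339705e-01,  1.56985091e+00,  1.31168025e-03,
        8.30810010e-01,  1.09813380e+00]), 'qd': array([-1.37203766e-03,  1.03083343e-03, -3.42385711e-04, -1.06777483e-03,
       -3.54378411e-05,  1.30937150e-04]), 'tau': array([-3.63529287e-01, -4.37217093e+01, -1.09100291e+01, -1.19421962e-01,
       -1.18003883e-01,  6.33900254e-04]), 'tcp_pos': array([ 0.54763023, -0.2903287 ,  0.06455492]), 'tool_rot': array([ 0.70466204, -0.06947046, -0.70274906, -0.06905809]), 'force': array([-0.03334903,  0.43989348,  5.1881039 ]), 'ft_torque': array([ 0.14000521,  0.01651811, -0.01714233]), 'finger_gap': 0.17955632394543602}
row [-0.1354 -0.      0.0006] 0 cur yaw -101.24 x axis [ 2.6e-03 -8.0e-04 -1.0e+00]
```

play_rows --pt "-0.01 0 0 0" --pt "-0.03 0 0 0" --pt "-0.06 0 0 0" --pt "-0.095 0 0 0" --pt "-0.13 0 0 0" --pt "-0.16 0 0 0" --pt "-0.175 0 0 0" --pt "-0.18 0 0 0"

```text
t: 4.05
tcp_pos: [0.5479, -0.2907, 0.2472]
tool_rot: [0.706, -0.07, -0.701, -0.068]
force: [-0.5, -0.6, -0.3]
finger_gap: 0.179
```

Run:
```python
from h import *
print(manip.sense()['force'],manip.sense()['finger_gap'])
goto([.44,.06,.26],81.8)
```

```text
[-0.5301346  -0.58189837 -0.284418  ] 0.1791067834062558
row [-0.0147 -0.3229  0.174 ] -3.04 cur yaw -101.24 x axis [ 0.006  -0.0036 -1.    ]
```

play_rows --pt "-0.001 -0.016 0.009 0" --pt "-0.003 -0.05 0.027 -1" --pt "-0.005 -0.09 0.048 -2" --pt "-0.007 -0.13 0.07 -3" --pt "-0.009 -0.17 0.092 -3" --pt "-0.01 -0.21 0.113 -3" --pt "-0.012 -0.25 0.135 -3" --pt "-0.013 -0.283 0.153 -3" --pt "-0.014 -0.307 0.166 -3" --pt "-0.0147 -0.319 0.172 -3" --pt "-0.0147 -0.323 0.174 -3" --pt "-0.0147 -0.323 0.174 -3" --pt "-0.0147 -0.323 0.174 -3"

```text
t: 5.35
tcp_pos: [0.4407, 0.0591, 0.2599]
tool_rot: [0.708, -0.052, -0.703, -0.05]
force: [-0.2, -0.6, -1.2]
finger_gap: 0.178
```

Run:
```python
from h import *
s=snap('wrist','w3'); print(manip.sense()['finger_gap'],tool()[0],np.round(-np.array(s['R']).T@s['t'],3))
```

```text
0.17798119258998496 [0.44072002 0.05899282 0.25988256] [0.521 0.048 0.403]
```

View pics/w3.png

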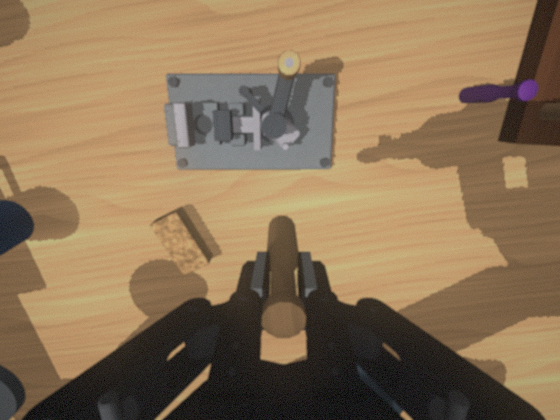

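Run:
```python
from h import *
s=load('w3'); W=cloud(s);x,y,z=W[...,0],W[...,1],W[...,2]
R=(x>.4)&(x<.66)&(y>-.08)&(y<.2)
m=R&(z>.009)&(z<.019)
m=cv2.morphologyEx(m.astype(np.uint8),cv2.MORPH_OPEN,np.ones((3,3)))>0
c,sz,a=cv2.minAreaRect(W[m][:,:2].astype(np.float32)); print('plate',c,sz,a)
m=R&(z>.104)&(z<.116); v,u=np.nonzero(m);(cu,cv_),r=cv2.minEnclosingCircle(np.stack([u,v],1).astype(np.float32)); print('grip',m.sum(),cu,cv_,r,onplane(s,cu,cv_,.111),W[m].mean(0))
m=R&(y>.09)&(z>.055)&(z<.062);c2=cv2.minAreaRect(W[m][:,:2].astype(np.float32)); print('anvil',m.sum(),c2)
im=cv2.resize(s['image'][50:185,150:350],None,fx=4,fy=4,interpolation=cv2.INTER_CUBIC);cv2.imwrite('pics/z3.png',im)
```

```text
plate (0.5103698372840881, 0.08849011361598969) (0.21008257567882538, 0.11856145411729813) 81.75205993652344
grip 481 289.0 62.36000061035156 12.99123477935791 [0.56035871 0.03536921 0.111     ] [0.56035679 0.03542194 0.11082147]
anvil 814 ((0.5182188749313354, 0.14028389751911163), (0.06326618790626526, 0.04876416549086571), 82.16368865966797)
```

View pics/z3.png

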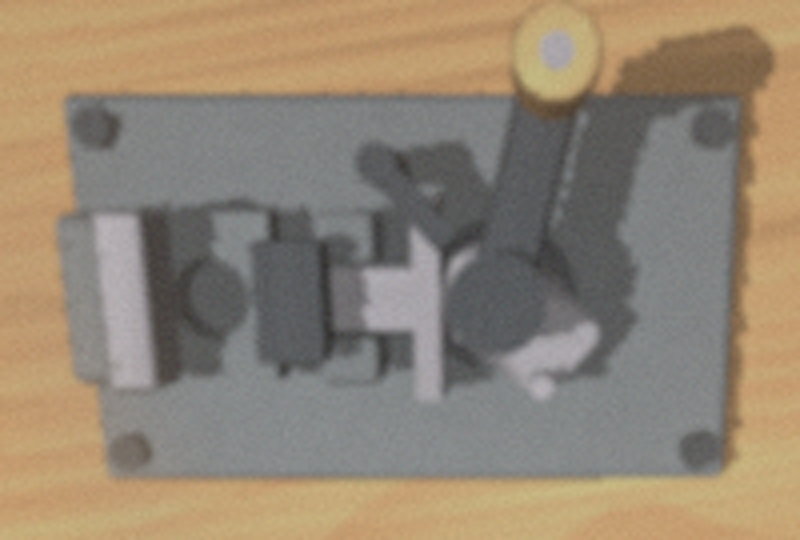

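Run:
```python
from h import *
s=load('w3')
W=cloud(s)
S=onplane(s,204.25,124.25,.032); print('sock',S)
a=np.radians(81.75); Y=np.array([np.cos(a),np.sin(a)]); X=np.array([Y[1],-Y[0]])
pc=np.array([.51037,.08849]); print('plate in sock-frame', (pc-S[:2])@X,(pc-S[:2])@Y)
sh=S[:2]-.089*Y; g=np.array([.56036,.0354])-sh; print('shaft',sh,'grip',g@X,g@Y,np.hypot(*g))
# depth slices in fixture frame
f=(W[...,:2]-sh); fx=f@X; fy=f@Y; z=W[...,2]
def st(m,n): print(n,m.sum(), 'fx',np.percentile(fx[m],[1,50,99]).round(4),'fy',np.percentile(fy[m],[1,50,99]).round(4),'z',np.median(z[m]).round(4))
near=(abs(fx)<.04)&(fy>-.04)&(fy<.14)
st(near&(z>.0535)&(z<.057)&(fy>.04)&(fy<.085),'jaw top')
st(near&(z>.056)&(z<.0605)&(fy>.09),'anvil')
st(near&(z>.037)&(z<.043)&(fy>.015)&(fy<.04),'follower')
st(near&(abs(fx)<.016)&(abs(fy)<.016)&(z>.055),'cap')
st(near&(abs(fx)<.016)&(abs(fy-.089)<.016)&(z<.029),'hole')
im=cv2.resize(s['image'][105:145,185:225],None,fx=14,fy=14,interpolation=cv2.INTER_CUBIC);cv2.imwrite('pics/z4.png',im)
```

```text
sock [0.51782467 0.14490846 0.032     ]
plate in sock-frame 0.0007181075971913588 -0.05690429880033761
shaft [0.50505383 0.05682949] grip 0.05780880372581842 -0.013271694753254843 0.05931269400249637
jaw top 509 fx [-0.0157  0.0013  0.0167] fy [0.0529 0.0625 0.0724] z 0.055
anvil 532 fx [-0.0234  0.0014  0.0242] fy [0.1019 0.1083 0.1153] z 0.058
follower 355 fx [-0.0292 -0.0029  0.0305] fy [0.0159 0.0241 0.0398] z 0.0399
cap 557 fx [-0.0124  0.0018  0.0155] fy [-0.0113  0.0011  0.0154] z 0.0669
hole 267 fx [-0.0108 -0.0005  0.0106] fy [0.0847 0.0948 0.1022] z 0.0144
```

View pics/z4.png

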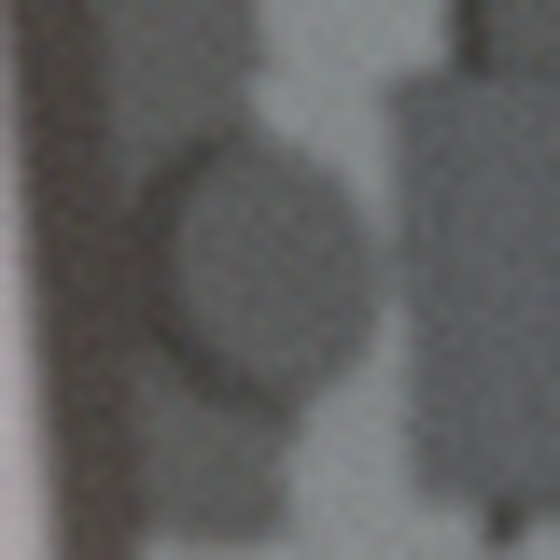

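Run:
```python
from h import *
from scipy.optimize import least_squares
s=load('w3'); W=cloud(s); p=np.array([.44072,.05899,.25988])
D=W-p
m=(np.hypot(D[...,0],D[...,1])<.025)&(D[...,2]>-.06)&(D[...,2]<.08)
v,u=np.nonzero(m); print(m.sum(),D[m].min(0),D[m].max(0), v.min(),v.max())
for lo,hi in [(-.07,-.045),(-.045,-.03),(-.03,-.01),(-.01,.005),(.005,.02),(.02,.035),(.035,.06)]:
    k=m&(D[...,2]>=lo)&(D[...,2]<hi)
    if k.sum(): print(lo,hi,k.sum(),D[k].mean(0).round(4),D[k][:,0].max().round(4),np.percentile(D[k][:,1],[1,99]).round(4))
k=m&(D[...,2]<-.012)&(D[...,2]>-.052); P=D[k]
f=lambda q:np.hypot(P[:,0]-q[0]-q[2]*(P[:,2]+.03),P[:,1]-q[1]-q[3]*(P[:,2]+.03))-.010
r=least_squares(f,[0,0,0,0],loss='soft_l1',f_scale=.001); print(r.x,np.sqrt(np.mean(r.fun**2)))
```

```text
12452 [-0.01481681 -0.02498749 -0.05701328] [0.01827548 0.02420175 0.07999891] 215 381
-0.07 -0.045 149 [ 0.0061 -0.0004 -0.0504] 0.0087 [-0.009   0.0094]
-0.045 -0.03 230 [ 0.006  -0.0004 -0.037 ] 0.0086 [-0.0091  0.0096]
-0.03 -0.01 398 [ 0.006  -0.0005 -0.0195] 0.0084 [-0.0092  0.0091]
-0.01 0.005 564 [ 0.0043 -0.0009 -0.0021] 0.0108 [-0.0128  0.0094]
0.005 0.02 1202 [ 0.0051 -0.001   0.013 ] 0.0115 [-0.0216  0.0193]
0.02 0.035 1359 [ 0.0058 -0.0011  0.0269] 0.0119 [-0.0217  0.0196]
0.035 0.06 4630 [ 0.0051 -0.0008  0.0468] 0.0147 [-0.0243  0.023 ]
[-0.00205916  0.00072948 -0.009598   -0.00790772] 0.00023481211863371409
```

Run:
```python
from h import *
goto([.5205,.1453,.145])
```

```text
row [ 0.115  -0.0973 -0.0657] 0 cur yaw -98.32 x axis [ 0.0061 -0.004  -1.    ]
```

play_rows --pt "0.0 -0.01 -0.007 0" --pt "0.0 -0.03 -0.02 0" --pt "0.005 -0.055 -0.037 0" --pt "0.02 -0.078 -0.053 0" --pt "0.05 -0.091 -0.062 0" --pt "0.08 -0.0965 -0.065 0" --pt "0.1 -0.0973 -0.0657 0" --pt "0.112 -0.0973 -0.0657 0" --pt "0.115 -0.0973 -0.0657 0" --pt "0.115 -0.0973 -0.0657 0" --pt "0.115 -0.0973 -0.0657 0"

```text
t: 6.5
tcp_pos: [0.5214, 0.1452, 0.146]
tool_rot: [0.708, -0.053, -0.702, -0.05]
force: [-0.2, -0.2, -0.5]
finger_gap: 0.183
```

Run:
```python
from h import *
s=snap('wrist','w4'); print(manip.sense()['finger_gap'],tool()[0],manip.sense()['force'])
cv2.imwrite('pics/z5.png',cv2.resize(s['image'][100:320,180:390],None,fx=2.7,fy=2.7,interpolation=cv2.INTER_CUBIC))
```

```text
0.1803443676668058 [0.52143056 0.14521274 0.1461806 ] [-0.44503754 -0.15183535 -0.93882524]
```

View pics/z5.png

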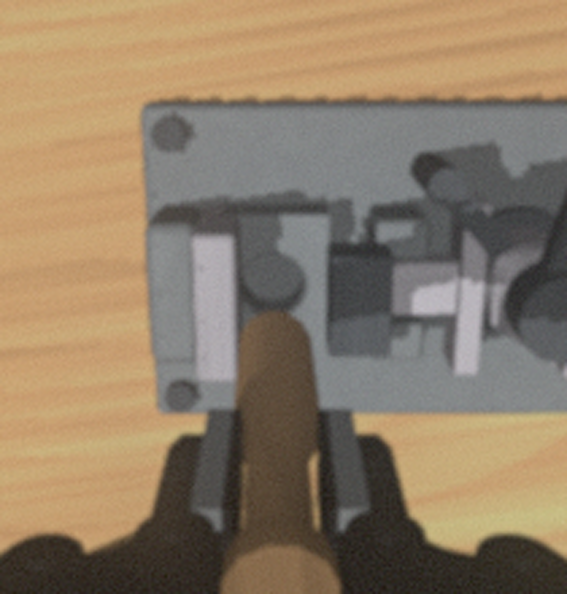

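```bash
cat > m.py <<'E'
from h import *
from scipy.optimize import least_squares
import sys
s=load(sys.argv[1]); W=cloud(s); p=np.array(eval(sys.argv[2]))
D=W-p
m=(np.hypot(D[...,0],D[...,1])<.025)
k=m&(D[...,2]<-.012)&(D[...,2]>-.052)&(W[...,2]>.062); P=D[k]
f=lambda q:np.hypot(P[:,0]-q[0]-q[2]*(P[:,2]+.05),P[:,1]-q[1]-q[3]*(P[:,2]+.05))-.010
r=least_squares(f,[0,0,0,0],loss='soft_l1',f_scale=.001); print('handle rel tcp',k.sum(),r.x,np.sqrt(np.mean(r.fun**2)))
a=np.radians(81.75); Y=np.array([np.cos(a),np.sin(a)]); X=np.array([Y[1],-Y[0]])
S=np.array([.5186,.1461]); sh=S-.089*Y
q=W[...,:2]-sh; fx=q@X; fy=q@Y; z=W[...,2]
def st(m,n): print(n,m.sum(), 'fx',np.percentile(fx[m],[1,50,99]).round(4),'fy',np.percentile(fy[m],[1,50,99]).round(4),'z',np.median(z[m]).round(4))
near=(abs(fx)<.04)&(fy>-.04)&(fy<.14)
st(near&(z>.0535)&(z<.0565)&(fy>.04)&(fy<.085),'jaw top (71)')
st(near&(z>.056)&(z<.0605)&(fy>.09),'anvil (100)')
st(near&(z>.037)&(z<.043)&(fy>.015)&(fy<.04),'follower')
h=p[:2]+r.x[:2]; print('handle in fixture',(h-sh)@X,(h-sh)@Y)
k=(abs(fx)<.03)&(abs(fy-.089)<.016)&(z<.029)&(z>.01)
v,u=np.nonzero(k); print('hole px',k.sum(),u.min(),u.max(),v.min(),v.max())
E
python3 m.py w4 '[.5214,.1452,.1461]'
```

```text
handle rel tcp 684 [-0.0017631   0.00077588 -0.01058667 -0.00985326] 0.0002352634027745942
jaw top (71) 852 fx [-0.0171  0.0002  0.0166] fy [0.0522 0.0618 0.0716] z 0.0551
anvil (100) 872 fx [-0.024   0.0012  0.0241] fy [0.1011 0.1078 0.1146] z 0.0579
follower 644 fx [-0.0295 -0.0026  0.0285] fy [0.0152 0.0234 0.0398] z 0.0398
handle in fixture 0.0010439839618255002 0.08902595042610723
hole px 708 265 298 169 215
```

Run:
```python
from h import *
goto([.5205,.1460,.087])
```

```text
row [ 0.0592 -0.0008  0.0016] 0 cur yaw -98.34 x axis [ 0.0087 -0.0038 -1.    ]
```

play_rows --pt "0.005 -0.0008 0.0014 0" --pt "0.015 -0.0008 0.0016 0" --pt "0.028 -0.0008 0.0016 0" --pt "0.04 -0.0008 0.0016 0" --pt "0.05 -0.0008 0.0016 0" --pt "0.056 -0.0008 0.0016 0" --pt "0.059 -0.0008 0.0016 0" --pt "0.059 -0.0008 0.0016 0"

```text
t: 7.35
tcp_pos: [0.5203, 0.146, 0.0866]
tool_rot: [0.708, -0.053, -0.702, -0.05]
force: [0.8, 0.0, -1.2]
finger_gap: 0.182
```

```bash
python3 - <<'E'
from h import *
s=snap('wrist','w5'); print(manip.sense()['finger_gap'],tool()[0],manip.sense()['force'],manip.sense()['ft_torque'])
cv2.imwrite('pics/z6.png',cv2.resize(s['image'][100:320,180:390],None,fx=2.7,fy=2.7,interpolation=cv2.INTER_CUBIC))
goto([.5205,.1460,.0725])
E
python3 m.py w5 'tool()[0]'
```

```text
0.17866009801113875 [0.52056117 0.14601372 0.08703788] [0.65568172 0.49241503 0.24153164] [ 0.02730982 -0.00491352  0.03930773]
row [ 0.0145 -0.      0.0002] 0 cur yaw -98.34 x axis [ 0.0086 -0.0038 -1.    ]
handle rel tcp 266 [-0.00199637  0.00101041 -0.01374015 -0.01734286] 0.00026346596332022545
jaw top (71) 1310 fx [-0.0159  0.0022  0.0166] fy [0.0522 0.0614 0.0718] z 0.0551
anvil (100) 1080 fx [-0.0114  0.0084  0.0243] fy [0.092  0.1081 0.1148] z 0.0579
follower 1008 fx [-0.0295 -0.0023  0.0289] fy [0.0152 0.0234 0.0398] z 0.0399
handle in fixture -0.0001674352018313367 0.08990952212093918
hole px 584 261 304 183 231
```

View pics/z6.png

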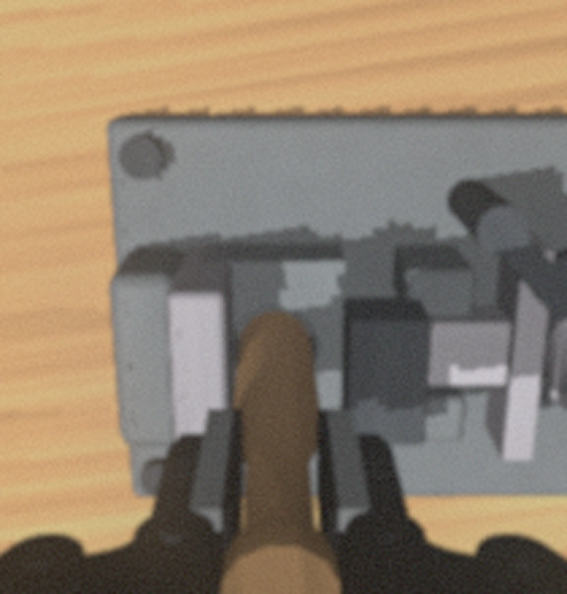

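play_rows --pt "0.004 0 0 0" --pt "0.007 0 0 0" --pt "0.01 0 0 0" --pt "0.012 0 0 0" --pt "0.013 0 0 0" --pt "0.014 0 0 0"

```text
t: 8.0
tcp_pos: [0.5207, 0.146, 0.0729]
tool_rot: [0.708, -0.053, -0.702, -0.05]
force: [0.4, 0.2, -0.9]
finger_gap: 0.18
```

play_rows --pt "0.001 0 0 0" --pt "0.002 0 0 0" --pt "0.003 0 0 0" --pt "0.003 0 0 0"

```text
t: 8.4
tcp_pos: [0.5232, 0.1461, 0.0724]
tool_rot: [0.71, -0.052, -0.7, -0.05]
force: [-0.6, -0.3, 13.3]
finger_gap: 0.174
```

play_rows --pt "-0.001 0 0 0" --pt "-0.001 0 0 0" --pt "-0.001 0 0 0" --pt "-0.001 0 0 0" --pt "-0.001 0 0 0" --claw 45

```text
t: 8.9
tcp_pos: [0.5228, 0.1461, 0.073]
tool_rot: [0.71, -0.052, -0.7, -0.05]
force: [0.2, -0.6, 0.3]
finger_gap: 0.448
```

Run:
```python
from h import *
print(manip.sense()['finger_gap'],tool()[0],manip.sense()['force'])
goto([.5205,.146,.2])
```

```text
0.4477635088372779 [0.52279181 0.14605714 0.07295702] [ 0.18655206 -0.64760746  0.34158819]
row [-0.1271  0.0006  0.0005] 0 cur yaw -98.33 x axis [ 0.0136 -0.0036 -0.9999]
```

play_rows --pt "-0.01 0 0 0" --pt "-0.035 0 0 0" --pt "-0.07 0 0 0" --pt "-0.11 0 0 0" --pt "-0.14 0 0 0" --pt "-0.16 0 0 0" --pt "-0.165 0 0 0" --pt "-0.165 0 0 0"

```text
t: 9.7
tcp_pos: [0.5207, 0.1467, 0.2388]
tool_rot: [0.711, -0.052, -0.7, -0.051]
force: [-0.5, 0.1, -0.6]
finger_gap: 0.448
```

Run:
```python
from h import *
s=snap('wrist','w6'); p=tool()[0];print(p)
W=cloud(s)
a=np.radians(81.75); Y=np.array([np.cos(a),np.sin(a)]); X=np.array([Y[1],-Y[0]])
sh=np.array([.5186,.1461])-.089*Y
q=W[...,:2]-sh; fx=q@X; fy=q@Y; z=W[...,2]
m=(abs(fx)<.03)&(abs(fy-.089)<.03)&(z>.065)&(z<.13)
print('handle top z',np.percentile(z[m],[50,90,99,100]))
k=m&(z>.114);print(fx[k].mean(),fy[k].mean(),k.sum())
m=(abs(fx)<.09)&(fy<.05)&(z>.107)&(z<.115); print('grip',W[m].mean(0),fx[m].mean(),fy[m].mean(),m.sum())
print('range',np.percentile(fx[m],[0,100]),np.percentile(fy[m],[0,100]))
k=(abs(fx)<.02)&(abs(fy)<.02)&(z>.064)&(z<.07); print('cap',fx[k].min(),fx[k].max(),fy[k].min(),fy[k].max())
```

```text
[0.52001208 0.14663366 0.23761828]
handle top z [0.11615645 0.11857477 0.11981914 0.12068284]
0.0016423695146402717 0.0897208909317072 284
grip [0.56130124 0.03631088 0.1108139 ] 0.058013265849058825 -0.013525644663854239 443
range [0.04720398 0.06813733] [-0.02440701 -0.00371048]
cap -0.013233564865344438 0.013747230938062729 -0.012986608556041383 0.015286984057702912
```

View pics/w6.png

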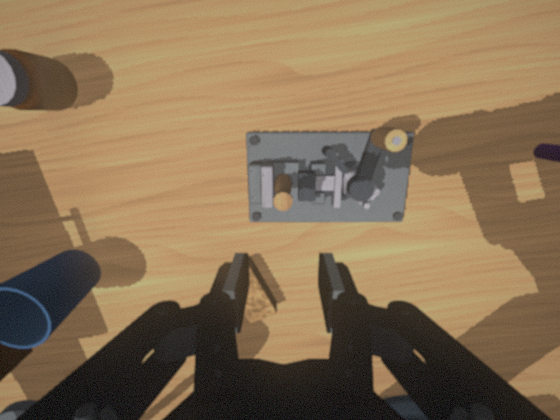

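Run:
```python
from h import *
goto([.5613,.0354,.2],81.7)
goto([.5613,.0354,.0745],81.7)
```

```text
row [ 0.0386  0.104  -0.0565] -0.03 cur yaw -98.33 x axis [ 0.0129 -0.0037 -0.9999]
row [ 0.164   0.1038 -0.0548] -0.03 cur yaw -98.33 x axis [ 0.0129 -0.0037 -0.9999]
```

play_rows --pt "0.0 0.012 -0.007 0" --pt "0.0 0.04 -0.022 0" --pt "0.0 0.07 -0.038 0" --pt "0.005 0.092 -0.05 0" --pt "0.015 0.102 -0.056 0" --pt "0.03 0.104 -0.0565 0" --pt "0.05 0.104 -0.0565 0" --pt "0.05 0.104 -0.0565 0" --claw 50

```text
t: 10.55
tcp_pos: [0.5585, 0.0354, 0.1846]
tool_rot: [0.707, -0.052, -0.704, -0.051]
force: [-0.2, 0.2, -0.1]
finger_gap: 0.499
```

Run:
```python
from h import *
s=snap('wrist','w7'); p=tool()[0];print(p)
cv2.imwrite('pics/z7.png',cv2.resize(s['image'][100:400,100:460],None,fx=2,fy=2))
goto([.5613,.0354,.0745],81.7)
W=cloud(s);q=W-p;z=W[...,2]
m=(np.hypot(q[...,0],q[...,1])<.02)&(z>.107)&(z<.115);print(m.sum(),W[m].min(0),W[m].max(0),W[m].mean(0))
```

```text
[0.55962467 0.03547549 0.18614451]
row [ 0.1117 -0.0004 -0.0009] -0.04 cur yaw -98.34 x axis [ 0.0068 -0.0027 -1.    ]
535 [0.55102625 0.02469483 0.10711381] [0.57142365 0.04580192 0.11360224] [0.56199378 0.03511406 0.11080498]
```

View pics/z7.png

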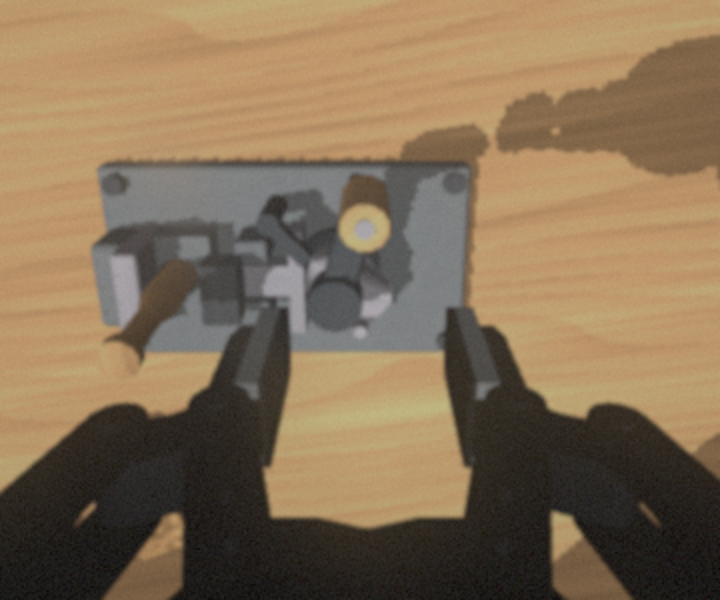

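play_rows --pt "0.01 0 -0.001 0" --pt "0.03 0 -0.001 0" --pt "0.055 0 -0.001 0" --pt "0.08 0 -0.001 0" --pt "0.1 0 -0.001 0" --pt "0.11 0 -0.001 0" --pt "0.1117 0 -0.001 0" --pt "0.1117 0 -0.001 0"

```text
t: 11.4
tcp_pos: [0.5618, 0.0351, 0.0747]
tool_rot: [0.708, -0.052, -0.703, -0.051]
force: [-0.4, 0.6, 0.5]
finger_gap: 0.5
```

play_rows --pt "0 0 0 0" --pt "0 0 0 0" --pt "0 0 0 0" --pt "0 0 0 0" --pt "0 0 0 0" --pt "0 0 0 0" --claw 0 --force 50

```text
t: 12.0
tcp_pos: [0.5627, 0.0351, 0.076]
tool_rot: [0.709, -0.052, -0.702, -0.051]
force: [-1.0, 1.6, 6.7]
finger_gap: 0.244
```

```bash
cat > c.py <<'E'
from h import *
import sys
a=np.radians(81.75); Y=np.array([np.cos(a),np.sin(a)]); X=np.array([Y[1],-Y[0]])
sh=np.array([.5063,.0581])
st=manip.sense(); p,R=tool(); q=p[:2]-sh; fx,fy=q@X,q@Y
qa=np.arctan2(-fy,fx); 
F=st['force'][:2]; T=-np.sin(qa)*X-np.cos(qa)*Y; Rr=np.cos(qa)*X-np.sin(qa)*Y
print('t',st['t'],'crank',qa.round(3),'r',np.hypot(fx,fy).round(4),'z',p[2].round(4),'gap',st['finger_gap'],'Ftan',(F@T).round(2),'Frad',(F@Rr).round(2),'Fz',st['force'][2].round(2),'tilt',R[:2,0].round(4))
if len(sys.argv)>1:
    q1,n=float(sys.argv[1]),int(sys.argv[2])
    r0=np.hypot(fx,fy)
    for i in range(1,n+1):
        qq=qa+(q1-qa)*i/n; r=r0+(.06-r0)*min(1,i/n)
        w=np.r_[sh+r*(np.cos(qq)*X-np.sin(qq)*Y),.0745]
        print(np.round(R.T@(w-p),4).tolist()+[0],end=', ')
    print()
E
python3 c.py 0.8 10
```

```text
t 12.0 crank 0.243 r 0.0609 z 0.076 gap 0.24399456473951012 Ftan -1.1 Frad -1.56 Fz 6.74 tilt [ 0.0101 -0.0029]
[0.0015, 0.0032, 0.001, 0], [0.0015, 0.0064, 0.0022, 0], [0.0015, 0.0095, 0.0035, 0], [0.0015, 0.0125, 0.005, 0], [0.0015, 0.0155, 0.0067, 0], [0.0015, 0.0183, 0.0085, 0], [0.0014, 0.021, 0.0105, 0], [0.0014, 0.0236, 0.0126, 0], [0.0014, 0.0261, 0.0149, 0], [0.0014, 0.0284, 0.0173, 0],
```

play_rows --pt "-0.0005 0.003 0.001 0" --pt "-0.0005 0.0064 0.0022 0" --pt "-0.0005 0.0095 0.0035 0" --pt "-0.0005 0.0125 0.005 0" --pt "-0.0005 0.0155 0.0067 0" --pt "-0.0005 0.0183 0.0085 0" --pt "-0.0005 0.021 0.0105 0" --pt "-0.0005 0.0236 0.0126 0" --pt "-0.0005 0.0261 0.0149 0" --pt "-0.0005 0.0284 0.0173 0" --pt "-0.0005 0.0284 0.0173 0"

```text
t: 13.1
tcp_pos: [0.5406, 0.0092, 0.0762]
tool_rot: [0.708, -0.052, -0.702, -0.05]
force: [-0.9, -1.3, -7.1]
finger_gap: 0.245
```

```bash
python3 c.py 1.3 9
```

```text
t 13.1 crank 0.816 r 0.0598 z 0.0762 gap 0.24450723573024385 Ftan 1.53 Frad 0.57 Fz -7.15 tilt [ 0.0086 -0.0032]
[0.0017, 0.0022, 0.0024, 0], [0.0017, 0.0042, 0.0049, 0], [0.0017, 0.0061, 0.0075, 0], [0.0017, 0.0078, 0.0102, 0], [0.0016, 0.0095, 0.013, 0], [0.0016, 0.0109, 0.0158, 0], [0.0016, 0.0122, 0.0188, 0], [0.0016, 0.0134, 0.0218, 0], [0.0015, 0.0143, 0.0249, 0],
```

play_rows --pt "0.0003 0.0022 0.0024 0" --pt "0.0003 0.0042 0.0049 0" --pt "0.0003 0.0061 0.0075 0" --pt "0.0003 0.0078 0.0102 0" --pt "0.0003 0.0095 0.013 0" --pt "0.0003 0.0109 0.0158 0" --pt "0.0003 0.0122 0.0188 0" --pt "0.0003 0.0134 0.0218 0" --pt "0.0003 0.0143 0.0249 0" --pt "0.0003 0.0143 0.0249 0"

```text
t: 14.1
tcp_pos: [0.5166, -0.0003, 0.0761]
tool_rot: [0.711, -0.052, -0.7, -0.052]
force: [5.6, 9.0, -3.7]
finger_gap: 0.247
```

```bash
python3 c.py 1.7 8
```

```text
t 14.1 crank 1.252 r 0.0593 z 0.0761 gap 0.24703175226008112 Ftan -7.11 Frad -7.92 Fz -3.67 tilt [ 0.0152 -0.0018]
[0.0016, 0.001, 0.0032, 0], [0.0015, 0.0019, 0.0064, 0], [0.0015, 0.0026, 0.0096, 0], [0.0014, 0.0031, 0.0129, 0], [0.0014, 0.0034, 0.0163, 0], [0.0013, 0.0035, 0.0196, 0], [0.0013, 0.0035, 0.023, 0], [0.0012, 0.0032, 0.0263, 0],
```

```bash
sed -i 's/(.06-r0)/(.0592-r0)/;s/,.0745\]/,p[2]]/' c.py; python3 c.py 1.75 9
```

```text
t 14.1 crank 1.252 r 0.0593 z 0.0761 gap 0.24703175226008112 Ftan -7.11 Frad -7.92 Fz -3.67 tilt [ 0.0152 -0.0018]
[-0.0, 0.0009, 0.0031, 0], [-0.0001, 0.0017, 0.0063, 0], [-0.0001, 0.0023, 0.0096, 0], [-0.0002, 0.0027, 0.0128, 0], [-0.0002, 0.0029, 0.0161, 0], [-0.0003, 0.003, 0.0193, 0], [-0.0003, 0.0028, 0.0226, 0], [-0.0004, 0.0025, 0.0259, 0], [-0.0004, 0.002, 0.0291, 0],
```

play_rows --pt "0 0.0009 0.004 0" --pt "0 0.0017 0.0075 0" --pt "0 0.0022 0.011 0" --pt "0 0.0025 0.0145 0" --pt "0 0.0025 0.0178 0" --pt "0 0.0024 0.021 0" --pt "0 0.002 0.0243 0" --pt "0 0.0016 0.0275 0" --pt "0 0.001 0.0307 0" --pt "0 0.001 0.0307 0"

```text
t: 15.1
tcp_pos: [0.4933, 0.001, 0.0762]
tool_rot: [0.716, -0.053, -0.694, -0.051]
force: [10.8, 0.4, -11.3]
finger_gap: 0.242
```

```bash
python3 c.py 2.1 8
python3 - <<'E'
from h import *
s=snap('top','t8'); cv2.imwrite('pics/z8.png',cv2.resize(s['image'][170:280,200:340],None,fx=5,fy=5,interpolation=cv2.INTER_CUBIC))
E
```

```text
t 15.1 crank 1.65 r 0.0586 z 0.0762 gap 0.24236070063196763 Ftan -10.45 Frad -2.81 Fz -11.27 tilt [ 0.0302 -0.0057]
[-0.0001, -0.0003, 0.0033, 0], [-0.0002, -0.0007, 0.0066, 0], [-0.0003, -0.0014, 0.0098, 0], [-0.0004, -0.0022, 0.013, 0], [-0.0005, -0.0032, 0.0162, 0], [-0.0006, -0.0043, 0.0193, 0], [-0.0007, -0.0057, 0.0223, 0], [-0.0008, -0.0072, 0.0252, 0],
```

View pics/z8.png

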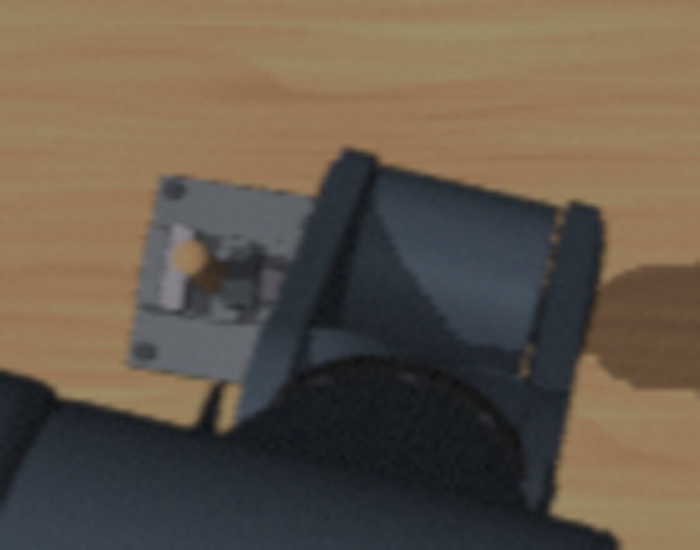

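Run:
```python
from h import *
s=snap('wrist','w8'); cv2.imwrite('pics/z9.png',cv2.resize(s['image'][60:360,100:460],None,fx=2.1,fy=2,interpolation=cv2.INTER_CUBIC))
W=cloud(s)
a=np.radians(81.75); Y=np.array([np.cos(a),np.sin(a)]); X=np.array([Y[1],-Y[0]])
sh=np.array([.5063,.0590]); q=W[...,:2]-sh; fx=q@X; fy=q@Y; z=W[...,2]
def st(m,n): print(n,m.sum(), 'fx',np.percentile(fx[m],[1,50,99]).round(4),'fy',np.percentile(fy[m],[1,50,99]).round(4))
st((abs(fx)<.02)&(z>.0535)&(z<.0565)&(fy>.045)&(fy<.09),'jaw')
st((abs(fx)<.03)&(z>.0385)&(z<.0415)&(fy>.01)&(fy<.05),'follower')
```

```text
jaw 1734 fx [-0.017   0.0007  0.0161] fy [0.059  0.0693 0.0859]
follower 1590 fx [-0.029   0.0023  0.024 ] fy [0.0117 0.034  0.0496]
```

View pics/z9.png

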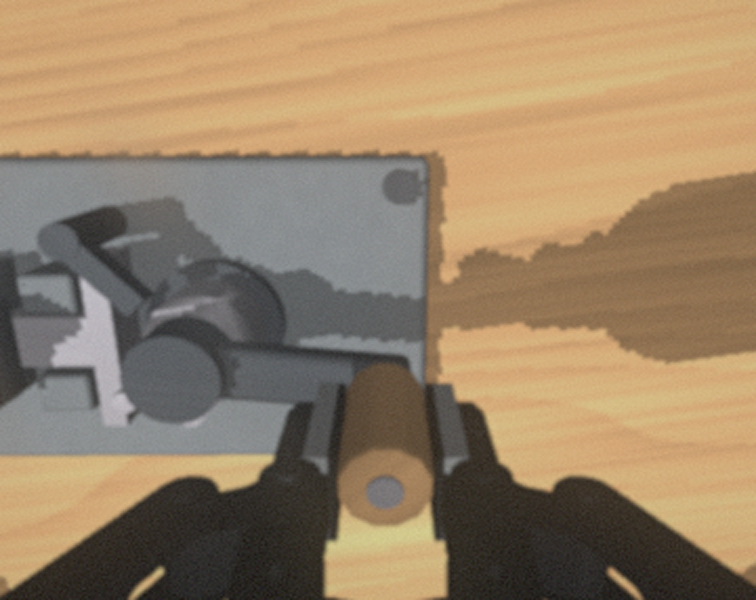

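```bash
cat > f.py <<'E'
from h import *
import sys
def fol(n):
    s=load(n); W=cloud(s)
    a=np.radians(81.75); Y=np.array([np.cos(a),np.sin(a)]); X=np.array([Y[1],-Y[0]])
    sh=np.array([.5063,.0590]); q=W[...,:2]-sh; fx=q@X; fy=q@Y; z=W[...,2]
    for lo,hi in [(.012,.026),(-.027,-.012)]:
        m=(fx>lo)&(fx<hi)&(z>.0375)&(z<.042)&(fy>.005)&(fy<.05)
        if m.sum()>3: 
            h,e=np.histogram(fy[m],bins=np.arange(.010,.05,.002)); print(n,lo,m.sum(),'med',np.median(fy[m]).round(4),h.tolist())
for n in sys.argv[1:]: fol(n)
E
python3 f.py w4 w6 w7 w8; python3 c.py 2.1 9
```

```text
w4 0.012 292 med 0.0407 [5, 1, 0, 0, 8, 10, 18, 22, 4, 1, 0, 0, 0, 10, 33, 31, 29, 34, 32]
w4 -0.027 332 med 0.0316 [4, 3, 0, 2, 33, 34, 32, 39, 0, 0, 0, 0, 0, 10, 29, 29, 27, 30, 32]
w6 0.012 164 med 0.0406 [4, 0, 0, 0, 3, 8, 13, 10, 0, 0, 0, 0, 0, 6, 20, 19, 15, 20, 21]
w6 -0.027 193 med 0.0258 [2, 1, 0, 5, 19, 21, 16, 23, 1, 0, 0, 0, 0, 9, 11, 20, 14, 16, 19]
w7 0.012 179 med 0.0415 [3, 2, 1, 2, 1, 0, 3, 7, 0, 0, 0, 0, 0, 12, 22, 23, 21, 23, 20]
w7 -0.027 155 med 0.0249 [0, 0, 0, 0, 24, 24, 21, 16, 0, 0, 0, 0, 0, 3, 4, 4, 9, 13, 18]
w8 0.012 610 med 0.0393 [6, 7, 8, 7, 3, 0, 0, 0, 18, 25, 34, 46, 14, 49, 66, 54, 57, 56, 59]
w8 -0.027 527 med 0.0395 [0, 0, 0, 0, 0, 0, 0, 0, 15, 36, 52, 54, 14, 51, 56, 46, 53, 45, 50]
t 15.2 crank 1.65 r 0.0586 z 0.0762 gap 0.24357996424366807 Ftan -10.47 Frad -2.31 Fz -11.54 tilt [ 0.03   -0.0056]
[-0.0001, -0.0002, 0.0029, 0], [-0.0002, -0.0006, 0.0058, 0], [-0.0003, -0.0011, 0.0087, 0], [-0.0004, -0.0018, 0.0116, 0], [-0.0004, -0.0026, 0.0144, 0], [-0.0005, -0.0035, 0.0172, 0], [-0.0006, -0.0046, 0.0199, 0], [-0.0007, -0.0058, 0.0226, 0], [-0.0008, -0.0072, 0.0252, 0],
```

play_rows --pt "0.0005 -0.0002 0.004 0" --pt "0.001 -0.0006 0.007 0" --pt "0.001 -0.0011 0.01 0" --pt "0.001 -0.0018 0.0128 0" --pt "0.001 -0.0026 0.0155 0" --pt "0.001 -0.0035 0.018 0" --pt "0.001 -0.0046 0.0205 0" --pt "0.001 -0.0058 0.023 0" --pt "0.001 -0.0072 0.0255 0" --pt "0.001 -0.0072 0.0255 0"

```text
t: 16.2
tcp_pos: [0.4774, 0.0077, 0.0761]
tool_rot: [0.722, -0.055, -0.688, -0.048]
force: [7.9, -8.5, -1.4]
finger_gap: 0.245
```

```bash
python3 -c "
from h import *
snap('wrist','w9')"; python3 f.py w9; python3 c.py 2.35 8
```

```text
w9 0.012 674 med 0.0387 [6, 4, 3, 4, 2, 0, 0, 0, 0, 19, 49, 53, 66, 67, 61, 64, 63, 52, 62]
w9 -0.027 576 med 0.0395 [1, 1, 4, 3, 1, 0, 0, 4, 2, 23, 41, 44, 61, 55, 63, 53, 60, 49, 55]
t 16.25 crank 1.953 r 0.0581 z 0.0761 gap 0.24457645917899723 Ftan -10.02 Frad 3.78 Fz -0.3 tilt [ 0.0464 -0.012 ]
[-0.0001, -0.001, 0.0027, 0], [-0.0003, -0.0022, 0.0054, 0], [-0.0004, -0.0034, 0.008, 0], [-0.0005, -0.0049, 0.0105, 0], [-0.0007, -0.0064, 0.013, 0], [-0.0008, -0.0081, 0.0154, 0], [-0.0009, -0.0098, 0.0177, 0], [-0.001, -0.0117, 0.0199, 0],
```

```bash
sed -i 's/^st=manip.sense(); p,R=tool();/st=manip.sense(); p,R=tool(); p=p-.0187*R[:,0];/' c.py; python3 c.py 2.4 9
```

```text
t 16.25 crank 1.968 r 0.0584 z 0.0948 gap 0.24457645917899723 Ftan -10.08 Frad 3.63 Fz -0.3 tilt [ 0.0464 -0.012 ]
[-0.0001, -0.0011, 0.0026, 0], [-0.0003, -0.0022, 0.0051, 0], [-0.0004, -0.0035, 0.0076, 0], [-0.0005, -0.005, 0.0101, 0], [-0.0006, -0.0065, 0.0124, 0], [-0.0007, -0.0082, 0.0147, 0], [-0.0009, -0.0099, 0.0169, 0], [-0.001, -0.0118, 0.019, 0], [-0.0011, -0.0138, 0.0211, 0],
```

play_rows --pt "0 -0.001 0.004 0" --pt "0 -0.002 0.0065 0" --pt "-0.0003 -0.0033 0.009 0" --pt "-0.0004 -0.0048 0.0113 0" --pt "-0.0005 -0.0063 0.0136 0" --pt "-0.0006 -0.008 0.0158 0" --pt "-0.0007 -0.0097 0.018 0" --pt "-0.0008 -0.0116 0.02 0" --pt "-0.0008 -0.0116 0.02 0"

```text
t: 17.15
tcp_pos: [0.4617, 0.0209, 0.0762]
tool_rot: [0.723, -0.055, -0.686, -0.048]
force: [3.1, 1.3, -4.1]
finger_gap: 0.245
```

```bash
python3 -c "
from h import *
snap('wrist','w10')"; python3 f.py w10; python3 c.py 2.5 8
```

```text
w10 0.012 735 med 0.0388 [9, 8, 5, 6, 4, 0, 0, 0, 0, 0, 51, 69, 72, 71, 76, 66, 63, 61, 65]
w10 -0.027 736 med 0.0377 [0, 0, 0, 7, 9, 28, 38, 34, 14, 0, 52, 66, 69, 64, 60, 55, 65, 58, 54]
t 17.2 crank 2.324 r 0.0587 z 0.0949 gap 0.24393678361767665 Ftan -1.91 Frad -4.61 Fz -4.22 tilt [ 0.0509 -0.0131]
[-0.0001, -0.0008, 0.001, 0], [-0.0001, -0.0017, 0.0019, 0], [-0.0002, -0.0026, 0.0029, 0], [-0.0002, -0.0035, 0.0038, 0], [-0.0003, -0.0044, 0.0047, 0], [-0.0003, -0.0054, 0.0056, 0], [-0.0004, -0.0064, 0.0065, 0], [-0.0004, -0.0074, 0.0073, 0],
```

```bash
cat > f.py <<'E'
from h import *
import sys
from scipy.optimize import minimize_scalar
def fol(n):
    s=load(n); W=cloud(s)
    a=np.radians(81.75); Y=np.array([np.cos(a),np.sin(a)]); X=np.array([Y[1],-Y[0]])
    sh=np.array([.5063,.0590]); q=W[...,:2]-sh; fx=q@X; fy=q@Y; z=W[...,2]
    for lo,hi in [(.012,.026),(-.027,-.012)]:
        m=(fx>lo)&(fx<hi)&(z>.0385)&(z<.0415)&(fy>.005)&(fy<.05)
        o=[]
        b=np.linspace(lo,hi,8)
        for i in range(7):
            k=m&(fx>b[i])&(fx<b[i+1]); v=np.sort(fy[k]); v=v[v>.017]
            if len(v)<4: continue
            # first value starting a dense run
            for j in range(len(v)-3):
                if v[j+3]-v[j]<.003: o.append(v[j]); break
        print(n,lo,np.median(o).round(4),np.round(o,4).tolist())
for n in sys.argv[1:]: fol(n)
E
python3 f.py w4 w6 w7 w8 w9 w10
```

```text
w4 0.012 0.0219 [0.018, 0.0193, 0.0211, 0.0227, 0.037, 0.0381]
w4 -0.027 0.0182 [0.0185, 0.0177, 0.018, 0.0181, 0.0183, 0.0182, 0.0185]
w6 0.012 0.0299 [0.0189, 0.0204, 0.0381, 0.0228, 0.037, 0.0385]
w6 -0.027 0.0181 [0.0176, 0.0177, 0.0193, 0.0181, 0.0181, 0.0185, 0.0186]
w7 0.012 0.037 [0.0225, 0.0244, 0.0373, 0.0372, 0.0382, 0.0369]
w7 -0.027 0.0184 [0.0207, 0.0185, 0.0184, 0.0184, 0.0216, 0.0182, 0.018]
w8 0.012 0.0289 [0.0264, 0.0267, 0.0279, 0.03, 0.0324, 0.0369]
w8 -0.027 0.0276 [0.0264, 0.0304, 0.0306, 0.0291, 0.0276, 0.0268, 0.0269]
w9 0.012 0.0298 [0.0298, 0.0295, 0.0296, 0.0295, 0.0304, 0.0325, 0.0332]
w9 -0.027 0.0299 [0.0299, 0.0299, 0.0295, 0.0292, 0.0295, 0.034, 0.0345]
w10 0.012 0.0311 [0.031, 0.0311, 0.0313, 0.0312, 0.031, 0.0312, 0.0175]
w10 -0.027 0.0203 [0.0311, 0.02, 0.0175, 0.0181, 0.0203, 0.0221, 0.0234]
```

play_rows --pt "0 -0.0008 0.002 0" --pt "0 -0.0017 0.003 0" --pt "0 -0.0026 0.004 0" --pt "0 -0.0035 0.0048 0" --pt "0 -0.0042 0.0055 0" --pt "0 -0.0042 0.0055 0"

```text
t: 17.8
tcp_pos: [0.4572, 0.027, 0.0762]
tool_rot: [0.724, -0.055, -0.686, -0.049]
force: [5.3, 6.5, -2.8]
finger_gap: 0.244
```

```bash
python3 -c "
from h import *
snap('wrist','w11')"; python3 f.py w11; python3 c.py 2.6 8
```

```text
w11 0.012 0.031 [0.0308, 0.0309, 0.031, 0.0312, 0.0307, 0.0312, 0.0319]
w11 -0.027 0.0218 [0.0311, 0.0307, 0.0311, 0.0178, 0.0181, 0.0208, 0.0218]
t 17.85 crank 2.447 r 0.0588 z 0.0948 gap 0.24059137944073686 Ftan 3.17 Frad -7.66 Fz -2.76 tilt [ 0.0526 -0.0121]
[-0.0, -0.0008, 0.0008, 0], [-0.0001, -0.0017, 0.0015, 0], [-0.0001, -0.0026, 0.0022, 0], [-0.0002, -0.0034, 0.0029, 0], [-0.0002, -0.0043, 0.0036, 0], [-0.0003, -0.0053, 0.0043, 0], [-0.0003, -0.0062, 0.0049, 0], [-0.0003, -0.0071, 0.0056, 0],
```

```bash
sed -i 's/.0592-r0/.0580-r0/' c.py; python3 c.py 2.63 6
```

```text
t 17.85 crank 2.447 r 0.0588 z 0.0948 gap 0.24059137944073686 Ftan 3.17 Frad -7.66 Fz -2.76 tilt [ 0.0526 -0.0121]
[-0.0001, -0.0015, 0.001, 0], [-0.0001, -0.003, 0.002, 0], [-0.0002, -0.0045, 0.0029, 0], [-0.0002, -0.0061, 0.0038, 0], [-0.0003, -0.0076, 0.0046, 0], [-0.0003, -0.0092, 0.0054, 0],
```

play_rows --pt "0 -0.0015 0.001 0" --pt "0 -0.003 0.002 0" --pt "0 -0.0045 0.0029 0" --pt "0 -0.006 0.0038 0" --pt "0 -0.0076 0.0046 0" --pt "0 -0.009 0.0053 0" --pt "0 -0.009 0.0053 0"

```text
t: 18.55
tcp_pos: [0.4521, 0.0375, 0.0761]
tool_rot: [0.723, -0.055, -0.687, -0.05]
force: [0.1, 6.3, 4.3]
finger_gap: 0.244
```

```bash
python3 -c "
from h import *
snap('wrist','w12')"; python3 f.py w12; python3 c.py 2.73 5
```

```text
w12 0.012 0.0298 [0.0173, 0.0299, 0.0298, 0.0298, 0.0298, 0.0301, 0.0314]
w12 -0.027 0.0297 [0.0299, 0.0302, 0.0296, 0.0297, 0.0301, 0.0183, 0.0195]
t 18.6 crank 2.645 r 0.0588 z 0.0948 gap 0.24171737705091778 Ftan 6.38 Frad -3.44 Fz 5.04 tilt [ 0.0507 -0.0112]
[-0.0, -0.001, 0.0003, 0], [-0.0, -0.0019, 0.0006, 0], [-0.0001, -0.0029, 0.0009, 0], [-0.0001, -0.0038, 0.0012, 0], [-0.0001, -0.0048, 0.0014, 0],
```

play_rows --pt "0 -0.001 0.0003 0" --pt "0 -0.002 0.0006 0" --pt "0 -0.003 0.0009 0" --pt "0 -0.004 0.0012 0" --pt "0 -0.0048 0.0014 0" --pt "0 -0.0048 0.0014 0"

```text
t: 19.2
tcp_pos: [0.451, 0.0412, 0.0761]
tool_rot: [0.723, -0.055, -0.687, -0.048]
force: [-1.0, -6.8, 3.0]
finger_gap: 0.243
```

```bash
python3 -c "
from h import *
s=snap('wrist','w13'); cv2.imwrite('pics/z13.png',cv2.resize(s['image'][60:360,0:400],None,fx=2,fy=2,interpolation=cv2.INTER_CUBIC))"; python3 f.py w13; python3 c.py 2.75 5
```

```text
w13 0.012 0.0298 [0.0172, 0.0299, 0.0298, 0.0301, 0.0298, 0.0298, 0.0311]
w13 -0.027 0.0299 [0.03, 0.0299, 0.03, 0.0302, 0.0299, 0.0178, 0.0187]
t 19.25 crank 2.71 r 0.0587 z 0.0948 gap 0.2393050140922136 Ftan -6.13 Frad 3.85 Fz 3.63 tilt [ 0.0497 -0.013 ]
[-0.0, -0.0005, 0.0001, 0], [-0.0, -0.001, 0.0001, 0], [-0.0, -0.0015, 0.0002, 0], [-0.0, -0.0019, 0.0003, 0], [-0.0, -0.0024, 0.0003, 0],
```

View pics/z13.png

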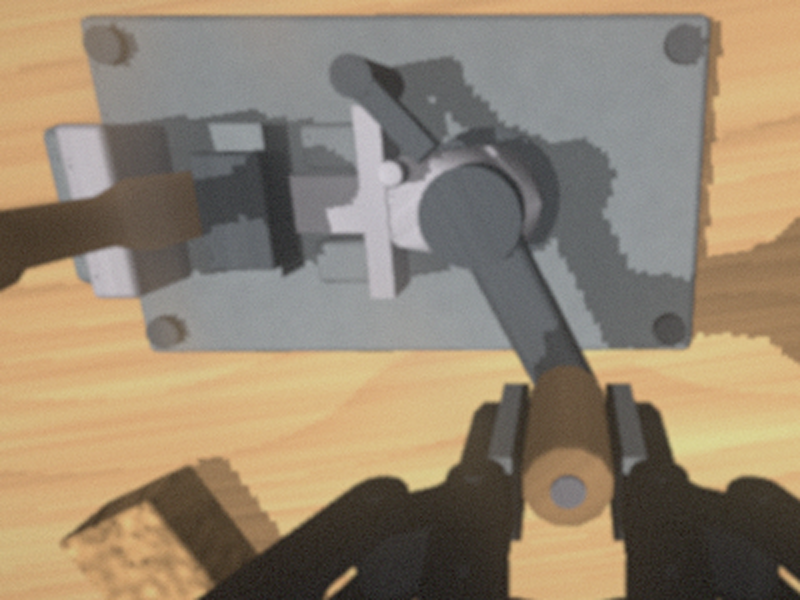

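play_rows --pt "0 0.001 0 0" --pt "0 0.0015 0 0" --pt "0 0.0015 0 0"

```text
t: 19.55
tcp_pos: [0.4513, 0.0395, 0.0761]
tool_rot: [0.723, -0.055, -0.687, -0.048]
force: [2.5, -0.3, -0.3]
finger_gap: 0.24
```

```bash
python3 c.py
```

```text
t 19.55 crank 2.681 r 0.0588 z 0.0948 gap 0.24028431674016043 Ftan -1.02 Frad -2.31 Fz -0.3 tilt [ 0.0507 -0.0132]
```

Forces are near zero at q≈2.68: at rest in the flat. Release, then rise.

play_rows --pt "0 0 0 0" --pt "0 0 0 0" --pt "0 0 0 0" --pt "0 0 0 0" --pt "0 0 0 0" --claw 50

```text
t: 20.05
tcp_pos: [0.4512, 0.0396, 0.0761]
tool_rot: [0.723, -0.055, -0.687, -0.048]
force: [0.3, 0.3, 0.3]
finger_gap: 0.498
```

play_rows --pt "-0.01 0 0 0" --pt "-0.03 0 0 0" --pt "-0.06 0 0 0" --pt "-0.09 0 0 0" --pt "-0.12 0 0 0" --pt "-0.145 0 0 0" --pt "-0.15 0 0 0" --pt "-0.15 0 0 0"

```text
t: 20.85
tcp_pos: [0.4439, 0.0416, 0.227]
tool_rot: [0.724, -0.055, -0.686, -0.048]
force: [-0.2, -0.1, -0.1]
finger_gap: 0.5
```

```bash
python3 - <<'E'
from h import *
s=snap('wrist','w14'); t=snap('scene','s14')
W=cloud(s)
a=np.radians(81.75); Y=np.array([np.cos(a),np.sin(a)]); X=np.array([Y[1],-Y[0]])
sh=np.array([.5063,.0590]); q=W[...,:2]-sh; fx=q@X; fy=q@Y; z=W[...,2]
m=(np.hypot(fx,fy)<.085)&(z>.107)&(z<.115)&(fy<.05); g=(fx[m].mean(),fy[m].mean()); print('grip',g,'q',np.arctan2(-g[1],g[0]),m.sum())
m=(abs(fx)<.03)&(abs(fy-.089)<.03)&(z>.1)&(z<.13); print('handle top',np.percentile(z[m],[90,99]),fx[m&(z>.114)].mean(),fy[m&(z>.114)].mean())
E
python3 f.py w14
```

```text
grip (np.float64(-0.05289028275241742), np.float64(-0.02757458590197187)) q 2.6610077683003173 392
handle top [0.11885318 0.12058259] 0.00039827789589387416 0.08981171432025645
w14 0.012 0.0297 [0.019, 0.0299, 0.0297, 0.0399, 0.0297, 0.0296, 0.0306]
w14 -0.027 0.0297 [0.0297, 0.0296, 0.033, 0.0297, 0.0304, 0.0302, 0.0177]
```

View pics/w14.png

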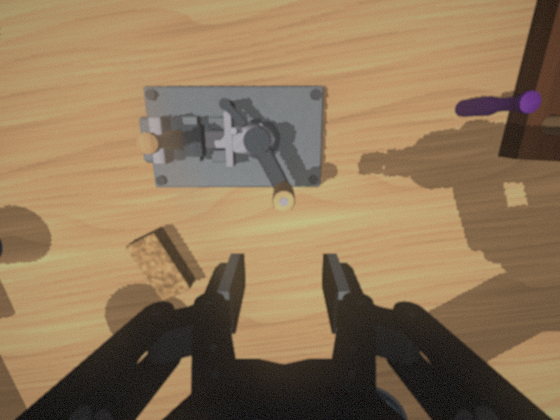

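View pics/s14.png

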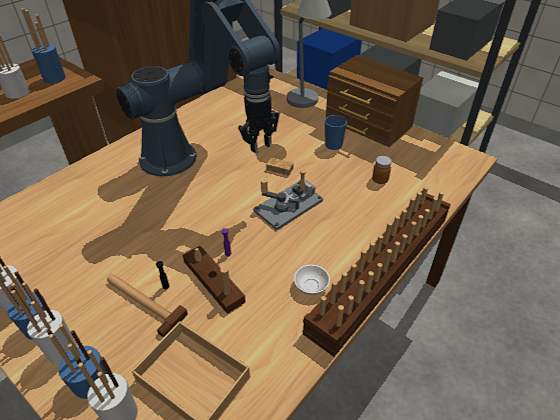

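```bash
python3 -c "
from h import *
print(manip.sense()['force'],manip.sense()['t']); print(manip.sign_off())"
```

```text
[-0.48120005 -0.3109012  -0.02452643] 20.95
the job is handed in; nothing more can be done
None
```

The handle is upright in the clamp socket and locked, and I handed the job in at about 21 s of the 61 s allowed. I took the waisted handle from the rack's middle hole, seated it and let go. I then cranked the clamp clockwise by its grip, over the nose at about 2.37 rad and into the flat at about 2.68 rad, and let go.

**Handle home:** its top measured about 120 mm above the table, which matches the 14 mm socket floor plus 106 mm. In the last wrist view it was upright and centred to within about 1 mm.

**Clamp in the flat:** after release the crank stayed at about 2.66 rad. The force along the crank's turning direction changed sign across the flat and was near zero (about 1 N) at the resting point.

**Stop:** the highest turning force I read was about 10 N, against the 20 N limit. In the view before the final relax, the cam's pin had not reached the stop.

**Follower reading:** my camera measurements put the follower at about 33.5 mm in the flat and 34.9 mm at the nose, against the stated 34.1 and 35.5 mm. Both are about 0.6 mm low. The drop between them agrees at 1.4 mm, so I put the difference down to camera calibration.

**Other things:** nothing else looked moved in the final scene picture, but I checked that by eye only. The tool leaned about 3° during cranking, with no visible effect.

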